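Close the paint tin and swing the keeper over it

TASK

Slide the loose steel lid across the plywood stand onto the open paint tin until it drops in, pressing it down if it catches, so that it sits flat and level on the rim. Then swing the keeper arm round so that its pad stands over the middle of the lid, and leave the spare tin, jar and hammer undisturbed.

Things in the scene. Friction and masses are not known exactly. Their poses are not given: they have to be found in the camera images.
- stand: Plywood mixing stand fixed to the bench: flat deck 240 (x) x 420 (y) mm, its top 100 mm above the bench, on two side panels. A steel tin is sunk in it, rim flush with the deck. Origin: on the bench under the deck's centre; x and y along the deck's sides, z up. The lid starts somewhere on the +y half; tin and keeper are on the -y half.
- mouth (a point): Centre of the tin's open mouth, level with the rim and the deck top (stand frame 0, -85, 100 mm). Mouth inside diameter 110 mm, rim outside diameter 118 mm, tin 95 mm deep. Axes as the stand's.
- lid: Loose round steel lid, about 0.12 kg, 12 mm high, no handle: flat flange 124 mm in diameter, 4 mm thick, over a plug 8 mm high (104 mm in diameter, tapering to 96 mm at the bottom). It starts plug down on the deck, its top 12 mm above the deck; seated, the plug is in the mouth, the flange lies on the rim, its top 4 mm above the deck. Origin: centre of the plug's underside; z up.
- lid_seat (a point): Centre of the lid flange's underside (8 mm above the lid's origin); it meets mouth when the lid is seated.
- keeper (a joint): Swivel angle (rad) of the keeper, a level steel arm. 0: it points along the stand's +y, pad over the mouth's centre; grows clockwise seen from above (1.57: along the stand's +x, clear of the tin). Range -0.9 to 2.2, no stop at 0; friction 0.15 N m (about 2 N at the handle) holds it where left. Its underside is 9 mm above the deck: it clears a seated lid by 5 mm, strikes an unseated one.
- keeper_pivot (a point): The keeper's swivel axis, at the deck's height (stand frame 0, -180, 100 mm); 95 mm from the mouth's centre and from the handle's axis.
- keeper_grip (a point): Point on the axis of the keeper's upright round black handle, 148 mm above the bench (48 mm above the deck). The handle is 24 mm in diameter, its top 67 mm above the deck; it stands right above the rubber pad (38 mm in diameter) at the arm's free end. The arm is 24 mm wide, its top 19 mm above the deck.
- spare_tin: Bystander: closed tin, 100 mm in diameter, 120 mm high, standing on the bench to the stand's right (-y). Origin: centre of its underside.
- screw_jar: Bystander: lidded glass jar, 70 mm in diameter, 100 mm high, on the bench to the stand's left (+y). Origin: centre of its underside.
- hammer: Bystander: hammer lying on the bench to the stand's left (+y). Origin: its underside, near its middle.
Not all that is in view belongs to the job. What is shaped like the lid but blue or orange is not meant.

How it is judged:
On the way, in this order (a step that is already met when the one before it is completed fails the run):
1. the lid is seated: plug in the mouth, flange level on the rim (horizontal distance between lid_seat and mouth below 0.006 m and z of lid_seat in the frame of mouth between -0.003 and 0.0025 m and angle between lid's own z axis and vertical below 0.035 rad), for 0.3 s.
2. the keeper's pad stands over the middle of the lid (value of joint keeper between -0.15 and 0.15 rad), for 0.2 s.
At the end, for the whole second after the job is handed in: Lid at rest, centred in the mouth within 6 mm, flange underside between 3 mm below and 2.5 mm above the rim, level within 0.035 rad. Keeper at rest within 0.15 rad of 0, its pad over the middle of the lid. Spare tin, jar and hammer within 30 mm of their starts (all of step 1 and all of step 2 and linear speed of lid below 0.01 m/s and velocity of joint keeper between -0.05 and 0.05 rad/s and distance of each of spare_tin, screw_jar, hammer from where it was at the start of the episode below 0.03 m); the robot touches nothing.
It fails at once if a bystander (spare tin, jar or hammer) is moved more than 30 mm (distance of any of spare_tin, screw_jar, hammer from where it was at the start of the episode above 0.03 m).
It fails at once if the lid falls off the stand (z of lid in the frame of stand below 0.06 m).
It also fails if it takes over 48 s, if anything falls off the work surface, if the arm or the gripper's body presses on something with over 40 N, if the wrist force passes 120 N, or if a joint passes its speed limit or range.

ROBOT

A 7-joint arm with a two-finger parallel gripper is mounted at the origin on the work surface. World frame = base frame: x ahead of the robot, y to its left, z up, the work surface at z = 0. Lengths are in m, angles in rad, forces in N, time in s.
With the tool pointing down it reaches from about 0.425 to 0.875 m from the base axis. Payload 9.9 kg.
Tool frame: the origin (TCP) lies at the very end of the fingers, on their centre line; the grasp point (between the pads) lies 19 mm behind it; z points along the fingers, y is the line along which they close (so a half turn about z gives the same grasp; the last joint's range is limited). The gripper opens to 85 mm and grips with 20 to 120 N. Pads are 22 mm wide; open, the fingers measure 114 mm over their backs; the gripper's body (76 mm by 85 mm) begins 54 mm behind the grasp point. The pads swing forward as they close: fully open they stand 13 mm farther back than shut.
Start: joints at [-1.207, 0.576, 0.025, 1.437, -0.015, 1.129, -0.057], TCP at [0.292, 0.608, 0.231] pointing down, gripper open.
Joint ranges: [-2.76, 2.76], [-0.34, 2.15], [-1.52, 1.57], [0.19, 2.46], [-1.09, 4.23], [0.17, 1.99], [-2.82, 2.82]. Speed limits (rad/s): [2.22, 2.22, 3.01, 3.01, 3.14, 3.14, 3.14].

INTERFACE

Orientations are given as a unit quaternion [w, x, y, z].
In Python, from station import arm gives the robot as it stands.
- The arm moves only by the tool move_arm, never from a script. Its argument "commands" is a list of rows, each an object of numbers: "x", "y", "z": the shift along the tool's x, y, z in mm; "turn": the turn about the tool's z in rad. A call has 1 to 12 rows; each row is the pose to reach, as a shift and turn from the pose commanded when the call began, along the tool's axes at that moment; what a row does not reach only later rows make up. A row lasts 1/8 s, in which the tool goes at most 62.5 mm and 10.7 degrees, less where a joint would pass 70% of its speed; a pose out of reach is approached as far as the arm can. A call with a gripper value outside its range is refused whole. "jaw" is the opening, from 0 (shut) to 1 (fully open), set as the call begins (left out, the last holds). The fingers move at their own pace and stop on an object; "force" is the grip in N (left out, the last holds). Time passes only in rows, so rows that repeat a pose let the fingers close. It gives the time, the measured TCP pose, the force, the opening and the grip force at its end, in the units of the state.
- arm.observe(): the state, without advancing time (a new reading comes with each control period).
- arm.grab_frame(name): name is "scene" or "top"; returns the picture (420x560x3 uint8, blue, green, red); there is no depth.
- arm.camera_model(name): a dict with "K" (3x3 intrinsics, pixels), "R" (3x3) and "t" (3): a world point X has camera coordinates R X + t. Camera axes: x right, y down, z forward; pixel columns grow to the right and rows downward; lengths in m; the calibration is good to about 2 mm. A picture is of the moment at which its call begins. camera_model takes no time and is no camera call.
- arm.job_done(): hands the job in; it is judged then, once.
The state is a dict: "t": time; "qpos": joint angles; "joint_velocities": joint speeds; "effort": joint torques, N m; "position": TCP position; "eef_rot": TCP orientation; "ft_force": force on the tool from outside, world axes, zero at the start; "wrist_torque": the same for the moment, N m; "opening": opening from 0.0 (shut) to 1.0 (fully open); "gripper_force": force on a finger pad.
Only numpy, scipy, OpenCV 4.12 (cv2) and the standard library are available. Lean on these libraries where they do the work, as an engineer would, in place of code of your own. Each camera call takes 0.05 s, during which the arm holds its last target. There are 200 camera calls.

## Working session

There is one attempt and no reset: what is moved stays moved. The work goes in short steps, Python scripts to look and compute and a tool call to move; the robot and the scene stay as the last step left them, time stands still between calls to the robot, and variables do not carry over. Pictures are saved under pics/ and viewed, at most 10 in all, crops included, and the job is handed in when it is done.

Besides the shell and the picture viewer there is one more tool, called as name([rows], argument=value, ...), one row to a line, values as JSON. move_arm: Moves the arm, as the interface text tells. Its arguments: {"type":"object","properties":{"commands":{"type":"array"},"jaw":{"type":"number"},"force":{"type":"number"}},"required":["commands"]}

```bash
mkdir -p pics
python3 - <<'E'
from station import arm
import cv2,numpy as np
for n in("scene","top"):
    cv2.imwrite(f"pics/{n}0.png",arm.grab_frame(n)); m=arm.camera_model(n); print(n,np.round(m["K"],1).tolist(),np.round(m["R"],3).tolist(),np.round(m["t"],3).tolist())
s=arm.observe();print(s)
E
```

```text
scene [[413.4, 0.0, 274.5], [0.0, 413.4, 204.1], [0.0, 0.0, 1.0]] [[0.823, 0.568, -0.018], [0.406, -0.61, -0.68], [-0.398, 0.552, -0.733]] [-0.416, -0.153, 1.63]
top [[457.4, 0.0, 280.1], [0.0, 457.4, 206.2], [0.0, 0.0, 1.0]] [[-0.009, -1.0, -0.012], [-0.982, 0.011, -0.191], [0.191, 0.01, -0.982]] [-0.021, 0.525, 1.482]
{'t': 0.1, 'qpos': array([-1.20684635,  0.57642766,  0.02485337,  1.43782566, -0.01500114,
        1.12896283, -0.05651018]), 'joint_velocities': array([-0.00055472, -0.00234153, -0.00136762, -0.00263684, -0.00021132,
       -0.00064198,  0.0006115 ]), 'effort': array([ 5.51248522e-03, -7.67307544e+01,  2.25759007e+00, -2.86612719e+01,
        1.58645940e-02,  8.50145530e-03, -1.28812289e-05]), 'position': array([0.29205899, 0.60810871, 0.23054212]), 'eef_rot': array([-1.22952666e-04,  2.22001339e-01,  9.75046095e-01, -7.08821072e-04]), 'ft_force': array([-0.43381134, -0.82244651,  0.43217991]), 'wrist_torque': array([0.02297607, 0.03890517, 0.01648809]), 'gripper_force': 0.0, 'opening': 1.001759238538034}
```

View pics/scene0.png

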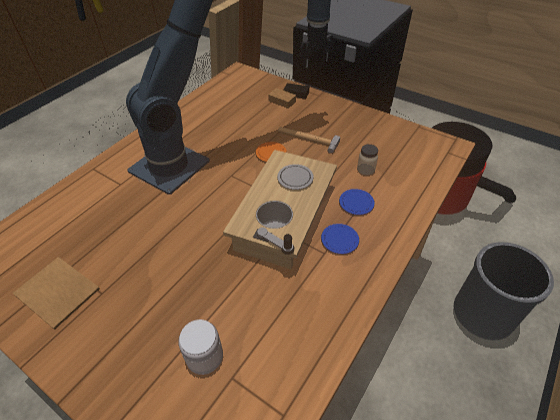

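View pics/top0.png

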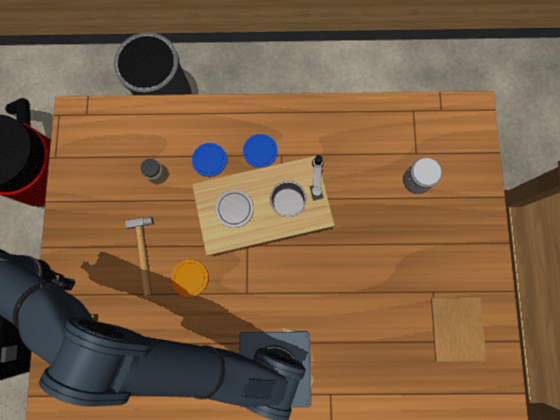

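The steel lid is the grey disc on the stand's deck (top 235,209; scene 295,177). The blue discs (top 210,160 and 260,151) and the orange disc (190,278) lie on the bench and have the wrong colour. The mouth is at top (289,199), the keeper pivot at about (317,193) and its handle at about (318,160). I'll enlarge both views to confirm this.

Run:
```python
import cv2
a=cv2.imread("pics/top0.png")[140:265,185:345]; cv2.imwrite("pics/c1.png",cv2.resize(a,None,fx=4.8,fy=4.8,interpolation=cv2.INTER_CUBIC))
a=cv2.imread("pics/scene0.png")[140:270,215:345]; cv2.imwrite("pics/c2.png",cv2.resize(a,None,fx=4.6,fy=4.6,interpolation=cv2.INTER_CUBIC))
```

```text
(no output)
```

View pics/c1.png

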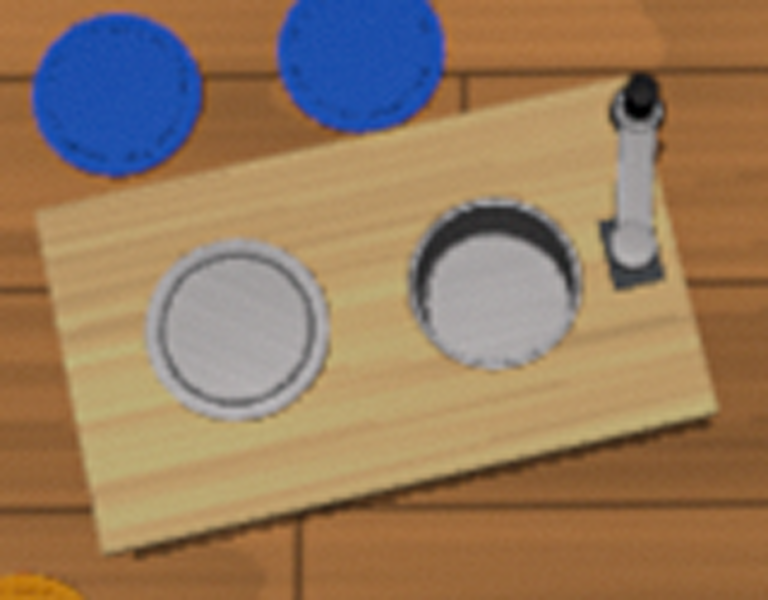

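View pics/c2.png

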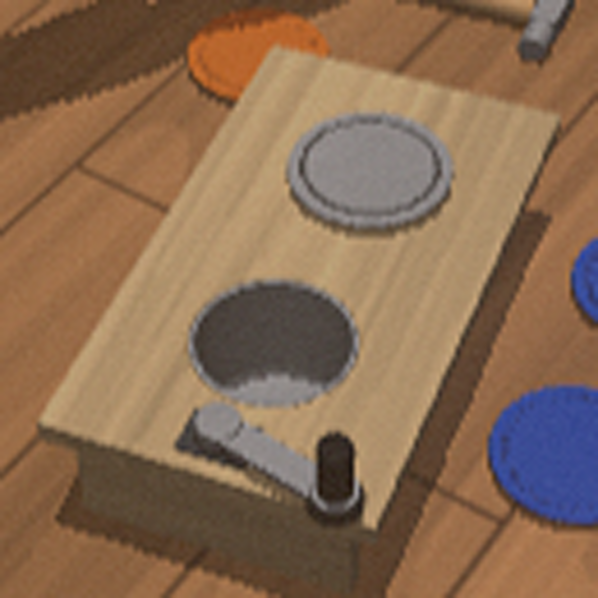

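The top crop shows the lid's top at (238,329), the mouth at (495,283), the pivot at (634,243), the handle's top at (641,88) and deck corners at (38,212), (104,552) and (717,410). In the scene crop the lid is at (370,168), the mouth at (274,343), the pivot at (219,420), the handle's top at (335,443) and the corners at (559,122), (275,45) and (40,430). The lid is confirmed: it is grey steel and lies on the deck.

```bash
cat > h.py <<'E'
from station import arm
import cv2,numpy as np
P={n:(lambda m:m["K"]@np.c_[m["R"],m["t"]])(arm.camera_model(n)) for n in("scene","top")}
def tri(a,b):
    X=cv2.triangulatePoints(P["top"],P["scene"],np.float64(a),np.float64(b))[:,0];return X[:3]/X[3]
def ray(n,u,z):  # point on plane z
    p=P[n];A=p[:2]-np.outer(u,p[2]);return np.linalg.solve(A[:,:2],-A[:,2]*z-A[:,3])
T=lambda u:(np.array(u)+.5)/4.8-.5+[185,140]
S=lambda u:(np.array(u)+.5)/4.6-.5+[215,140]
E
python3 - <<'E'
from h import *
np.set_printoptions(precision=4,suppress=True)
D=dict(lid=((238,329),(370,168),.112),mouth=((495.5,283.5),(274,343),.1),pivot=((634,243),(219,420),.121),handle=((641,88),(335,443),.167),c1=((38,212),(559,122),.1),c2=((104,552),(275,45),.1),c3=((717,410),(40,430),.1))
for k,(a,b,z) in D.items(): print(k,tri(T(a),S(b)),ray("top",T(a),z),ray("scene",S(b),z))
E
```

```text
lid [0.5087 0.1217 0.11  ] [0.5079 0.1211] [0.5103 0.1205]
mouth [ 0.5409 -0.0513  0.0965] [ 0.5396 -0.0518] [ 0.5433 -0.053 ]
pivot [ 0.5622 -0.1441  0.1215] [ 0.5618 -0.1446] [ 0.5625 -0.143 ]
handle [ 0.6556 -0.1482  0.1674] [ 0.6555 -0.1484] [ 0.6557 -0.1476]
c1 [0.5942 0.261  0.0942] [0.593 0.26 ] [0.5967 0.2546]
c2 [0.3613 0.2104 0.0994] [0.3607 0.2098] [0.3622 0.2104]
c3 [ 0.453  -0.1992  0.0928] [ 0.4515 -0.1988] [ 0.4578 -0.2027]
```

```bash
cat >> h.py <<'E'
from scipy.spatial.transform import Rotation as Ro
np.set_printoptions(precision=4,suppress=True)
def to(*pts):
    s=arm.observe();q=s["eef_rot"];R=Ro.from_quat([*q[1:],q[0]]);print("at",s["position"],"f",s["ft_force"],"t",s["t"])
    for p in pts: print(p,"->",np.round(R.inv().apply(np.array(p)-s["position"])*1000,1))
E
python3 -c "
from h import *
to((.503,.155,.19),(.503,.155,.125),(.656,-.148,.129))"
```

```text
at [0.2921 0.6081 0.2305] f [-0.4338 -0.8224  0.4322] t 0.1
(0.503, 0.155, 0.19) -> [-386.3 -317.1   41. ]
(0.503, 0.155, 0.125) -> [-386.3 -317.   106. ]
(0.656, -0.148, 0.129) -> [-655.4 -523.9  102.3]
```

move_arm([
  {"x":-48,"y":-40,"z":0},
  {"x":-96,"y":-79,"z":0},
  {"x":-145,"y":-119,"z":0},
  {"x":-193,"y":-159,"z":0},
  {"x":-241,"y":-198,"z":5},
  {"x":-290,"y":-238,"z":15},
  {"x":-338,"y":-277,"z":35},
  {"x":-386,"y":-317,"z":60},
  {"x":-386,"y":-317,"z":105},
  {"x":-386,"y":-317,"z":106},
  {"x":-386,"y":-317,"z":106},
  {"x":-386,"y":-317,"z":106},
], jaw=0)

```text
invalid input
```

```bash
python3 -c "
from h import *
to((.503,.155,.112))
cv2.imwrite('pics/t1.png',cv2.resize(arm.grab_frame('scene')[120:280,200:360],None,fx=3.6,fy=3.6,interpolation=2))"
```

```text
at [0.2921 0.6081 0.2305] f [-0.4338 -0.8224  0.4322] t 0.1
(0.503, 0.155, 0.112) -> [-386.3 -317.   119. ]
```

View pics/t1.png

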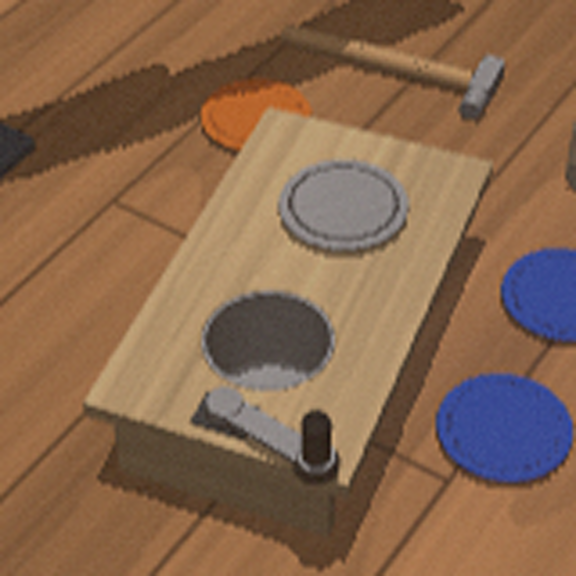

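The picture shows nothing has moved, because the move call was refused. I'll retry with every key given in each row.

move_arm([
  {"x":-48,"y":-39,"z":0,"turn":0},
  {"x":-96,"y":-79,"z":0,"turn":0},
  {"x":-144,"y":-118,"z":0,"turn":0},
  {"x":-193,"y":-158,"z":0,"turn":0},
  {"x":-241,"y":-198,"z":5,"turn":0},
  {"x":-290,"y":-238,"z":15,"turn":0},
  {"x":-338,"y":-277,"z":35,"turn":0},
  {"x":-386,"y":-317,"z":60,"turn":0},
  {"x":-386,"y":-317,"z":105,"turn":0},
  {"x":-386,"y":-317,"z":106,"turn":0},
  {"x":-386,"y":-317,"z":106,"turn":0},
  {"x":-386,"y":-317,"z":106,"turn":0},
], jaw=0, force=30)

```text
t: 1.65
position: [0.5035, 0.1571, 0.1269]
eef_rot: [0.001, 0.221, 0.975, 0.001]
ft_force: [-0.3, -0.7, -0.4]
opening: 0.003
gripper_force: 0.0
```

move_arm([
  {"x":0,"y":0,"z":10,"turn":0},
  {"x":0,"y":0,"z":13,"turn":0},
  {"x":0,"y":0,"z":14,"turn":0},
  {"x":0,"y":0,"z":15,"turn":0},
  {"x":0,"y":0,"z":15,"turn":0},
])

```text
t: 2.28
position: [0.5027, 0.156, 0.112]
eef_rot: [0.0, 0.222, 0.975, 0.0]
ft_force: [-7.6, -0.8, 26.0]
opening: 0.005
gripper_force: 12.8
```

move_arm([
  {"x":0,"y":0,"z":-1,"turn":0},
  {"x":-3,"y":-4,"z":-1,"turn":0},
  {"x":-6,"y":-8,"z":-1,"turn":0},
  {"x":-12,"y":-16,"z":-1,"turn":0},
  {"x":-18,"y":-24,"z":-1,"turn":0},
  {"x":-24,"y":-32,"z":-1,"turn":0},
  {"x":-24,"y":-32,"z":-1,"turn":0},
])

```text
t: 3.15
position: [0.5118, 0.1162, 0.1121]
eef_rot: [0.001, 0.222, 0.975, 0.001]
ft_force: [0.9, -0.8, 7.3]
opening: 0.002
gripper_force: 4.1
```

```bash
python3 -c "
from h import *
to((.541,-.052,.112))
a=arm.grab_frame('scene')[120:280,200:360];b=arm.grab_frame('top')[140:265,185:345]
cv2.imwrite('pics/t2.png',np.hstack([cv2.resize(a,(400,400),interpolation=2),cv2.resize(b,(400,312),interpolation=2)[:,:] if 0 else cv2.copyMakeBorder(cv2.resize(b,(400,312),interpolation=2),0,88,0,0,0)]))"
```

```text
at [0.5118 0.1162 0.1121] f [ 0.9191 -0.7521  7.3383] t 3.15
(0.541, -0.052, 0.112) -> [ -99.2 -138.9    0.1]
```

View pics/t2.png

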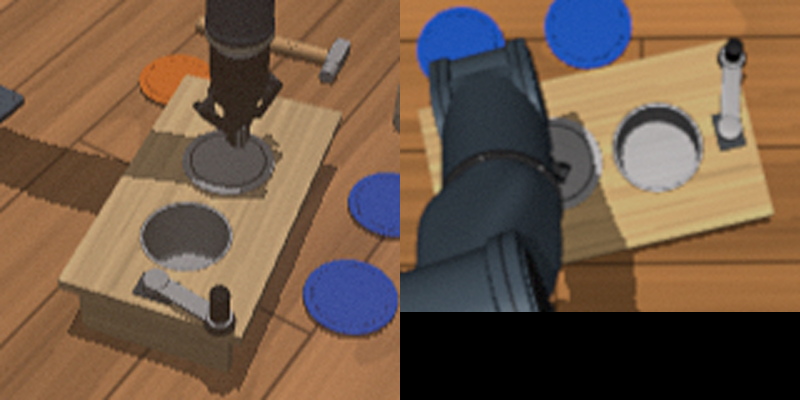

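The lid followed the fingertips by about 40 mm: its right edge in the top view moved from column 253.5 to 265.4. I'll keep dragging it.

move_arm([
  {"x":-3,"y":-4,"z":0,"turn":0},
  {"x":-9,"y":-12,"z":0,"turn":0},
  {"x":-15,"y":-21,"z":0,"turn":0},
  {"x":-22,"y":-30,"z":0,"turn":0},
  {"x":-29,"y":-40,"z":0,"turn":0},
  {"x":-36,"y":-50,"z":0,"turn":0},
  {"x":-43,"y":-60,"z":0,"turn":0},
  {"x":-50,"y":-70,"z":0,"turn":0},
  {"x":-55,"y":-77,"z":0,"turn":0},
  {"x":-58,"y":-81,"z":0,"turn":0},
  {"x":-58,"y":-81,"z":0,"turn":0},
])

```text
t: 4.62
position: [0.5289, 0.0188, 0.1121]
eef_rot: [0.001, 0.222, 0.975, 0.001]
ft_force: [0.4, 2.1, 9.0]
opening: 0.001
gripper_force: 4.3
```

```bash
python3 -c "
from h import *
to((.541,-.052,.112))
cv2.imwrite('pics/t3.png',cv2.resize(arm.grab_frame('scene')[160:280,215:335],None,fx=5,fy=5,interpolation=2))"
```

```text
at [0.5289 0.0188 0.1121] f [0.4352 2.1489 9.0078] t 4.625
(0.541, -0.052, 0.112) -> [-41.5 -58.6   0.1]
```

View pics/t3.png

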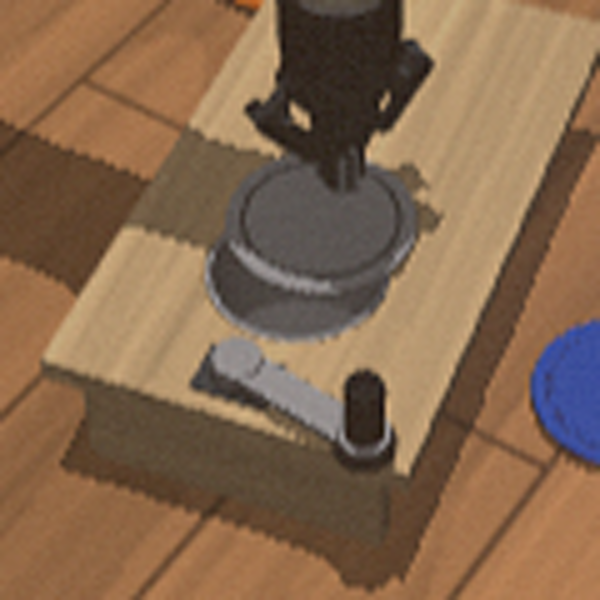

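The lid sits level and partly over the mouth. Its top ellipse spans about x 225–416 and y 157–282 in the crop, so its centre is near (320,219).

```bash
python3 -c "
from h import *
f=lambda u:(np.array(u)+.5)/5-.5+[215,160]
l=ray('scene',f((320.5,219.5)),.112);m=ray('scene',S((274,343)),.1);d=m-l;print(l,m,d,np.linalg.norm(d))
e=np.array([.541,-.052])-l+[.002,-.001];print(e)
print(to((*(arm.observe()['position'][:2]+d),.112)))"
```

```text
[ 0.5357 -0.016 ] [ 0.5433 -0.053 ] [ 0.0077 -0.037 ] 0.03782656537233843
[ 0.0073 -0.037 ]
at [0.5289 0.0188 0.1121] f [0.0151 1.0718 8.6176] t 4.675
(np.float64(0.5365619723463412), np.float64(-0.018269759538072926), 0.112) -> [-22.9 -30.1   0.1]
None
```

move_arm([
  {"x":-3,"y":-4,"z":0,"turn":0},
  {"x":-7,"y":-9,"z":0,"turn":0},
  {"x":-11,"y":-14,"z":0,"turn":0},
  {"x":-15,"y":-19,"z":0,"turn":0},
  {"x":-18,"y":-24,"z":0,"turn":0},
  {"x":-20,"y":-27,"z":0,"turn":0},
  {"x":-22,"y":-29,"z":0,"turn":0},
  {"x":-22,"y":-29,"z":0,"turn":0},
])

```text
t: 5.68
position: [0.5351, -0.0177, 0.1111]
eef_rot: [-0.0, 0.222, 0.975, -0.0]
ft_force: [-0.6, 0.2, -0.7]
opening: 0.003
gripper_force: 0.1
```

```bash
python3 -c "
from h import *
to((.541,-.052,.112))
cv2.imwrite('pics/t4.png',cv2.resize(arm.grab_frame('scene')[160:280,215:335],None,fx=5,fy=5,interpolation=2))"
```

```text
at [ 0.5351 -0.0177  0.1111] f [-0.5975  0.2047 -0.7084] t 5.675
(0.541, -0.052, 0.112) -> [-20.2 -28.4  -0.9]
```

View pics/t4.png

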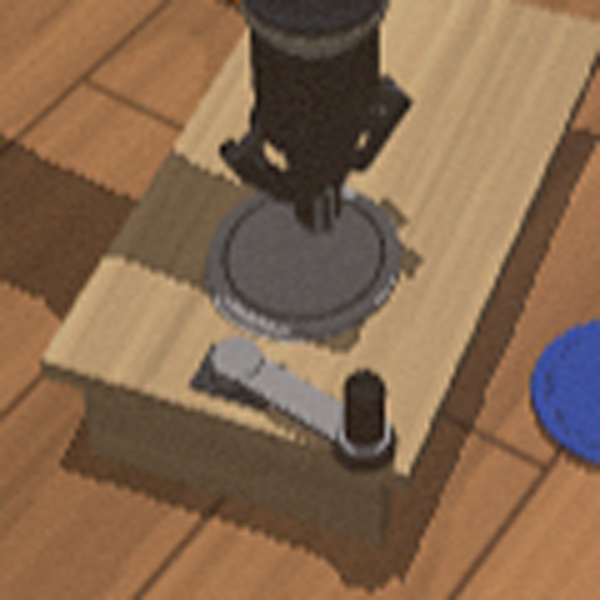

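The lid is nearly over the mouth, with its top near (304,260) against about (298,271) when seated. The fingertips have lost contact, so the rear has dropped. I'll press down while nudging it onward.

move_arm([
  {"x":0,"y":0,"z":1,"turn":0},
  {"x":0,"y":0,"z":2,"turn":0},
  {"x":0,"y":0,"z":3,"turn":0},
  {"x":0,"y":0,"z":3,"turn":0},
])

```text
t: 6.22
position: [0.5353, -0.0173, 0.1101]
eef_rot: [0.001, 0.222, 0.975, 0.0]
ft_force: [-7.0, -0.8, 25.4]
opening: -0.001
gripper_force: 12.7
```

move_arm([
  {"x":-1,"y":-2,"z":-1,"turn":0},
  {"x":-2,"y":-4,"z":-1,"turn":0},
  {"x":-3,"y":-6,"z":0,"turn":0},
  {"x":-4,"y":-8,"z":0,"turn":0},
  {"x":-4,"y":-8,"z":0,"turn":0},
])

```text
t: 6.85
position: [0.537, -0.0245, 0.1098]
eef_rot: [0.002, 0.221, 0.975, 0.001]
ft_force: [-0.8, 6.3, 14.7]
opening: -0.001
gripper_force: 7.2
```

move_arm([
  {"x":0,"y":0,"z":-10,"turn":0},
  {"x":18,"y":24,"z":-40,"turn":0},
  {"x":48,"y":64,"z":-60,"turn":0},
  {"x":78,"y":104,"z":-60,"turn":0},
  {"x":90,"y":120,"z":-60,"turn":0},
  {"x":90,"y":120,"z":-60,"turn":0},
])

```text
t: 7.6
position: [0.5057, 0.1223, 0.1684]
eef_rot: [-0.0, 0.22, 0.975, 0.0]
ft_force: [-0.4, -0.6, 0.5]
opening: 0.001
gripper_force: 0.0
```

```bash
python3 -c "
from h import *
to((.541,-.052,.112))
a=arm.grab_frame('scene')[180:260,230:310];b=arm.grab_frame('top')[165:245,250:330]
cv2.imwrite('pics/t5.png',np.hstack([cv2.resize(i,(400,400),interpolation=2) for i in(a,b)]))"
```

```text
at [0.5057 0.1223 0.1684] f [-0.3614 -0.5768  0.4565] t 7.6
(0.541, -0.052, 0.112) -> [-106.9 -142.2   56.4]
```

View pics/t5.png

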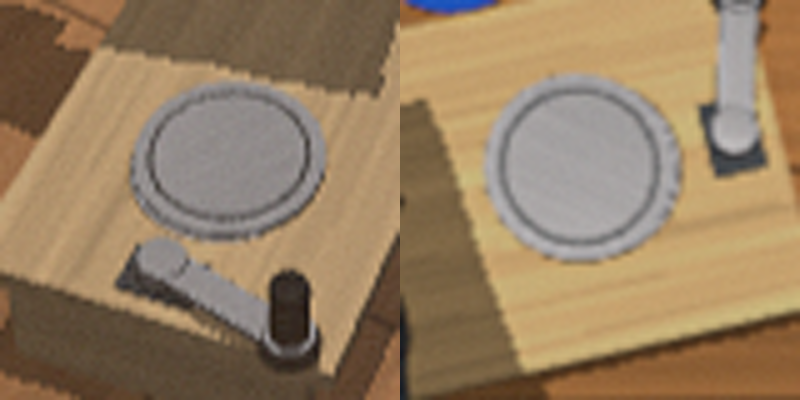

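The lid is over the mouth but not fully in. In the top view its ring is centred at (578,166) and its outline at (584,167), with extra side visible on the right, so the -y edge still stands high. I'll triangulate it.

```bash
python3 -c "
from h import *
s=lambda u:(np.array(u)+.5)/5-.5+[230,180]
t=lambda u:(np.array(u)-[400,0]+.5)/5-.5+[250,165]
print(tri(t((578.5,166.5)),s((228.5,153))))
print(ray('top',t((578.5,166.5)),.108),ray('scene',s((228.5,153)),.108))
print(ray('top',t((498,166)),.106),ray('top',t((659,167)),.11))
to((.541,-.052,.112),(.548,-.085,.125))"
```

```text
[ 0.5407 -0.0434  0.1081]
[ 0.5405 -0.0436] [ 0.5409 -0.043 ]
[0.5419 0.0085] [ 0.5392 -0.0955]
at [0.5062 0.1197 0.1683] f [1.2162 0.0618 0.7738] t 7.7
(0.541, -0.052, 0.112) -> [-105.8 -139.6   56.5]
(0.548, -0.085, 0.125) -> [-126.4 -166.3   43.5]
```

```bash
python3 -c "
from h import *
to((.5283,.0174,.12),(.5283,.0174,.1105))"
```

```text
at [0.5062 0.1197 0.1683] f [1.2162 0.0618 0.7738] t 7.7
(0.5283, 0.0174, 0.12) -> [-64.2 -82.6  48.4]
(0.5283, 0.0174, 0.1105) -> [-64.2 -82.6  57.9]
```

move_arm([
  {"x":-20,"y":-26,"z":0,"turn":0},
  {"x":-45,"y":-58,"z":20,"turn":0},
  {"x":-64,"y":-83,"z":40,"turn":0},
  {"x":-64,"y":-83,"z":48,"turn":0},
  {"x":-64,"y":-83,"z":53,"turn":0},
  {"x":-64,"y":-83,"z":55,"turn":0},
  {"x":-64,"y":-83,"z":56,"turn":0},
  {"x":-64,"y":-83,"z":57,"turn":0},
])

```text
t: 8.7
position: [0.5281, 0.0194, 0.1121]
eef_rot: [0.0, 0.221, 0.975, 0.0]
ft_force: [-2.7, 2.5, 8.9]
opening: -0.001
gripper_force: 4.1
```

move_arm([
  {"x":0,"y":0,"z":1,"turn":0},
  {"x":0,"y":0,"z":2,"turn":0},
  {"x":0,"y":0,"z":2,"turn":0},
])

```text
t: 9.07
position: [0.5281, 0.0205, 0.1106]
eef_rot: [0.0, 0.221, 0.975, 0.001]
ft_force: [-4.0, 5.4, 12.4]
opening: -0.002
gripper_force: 7.0
```

move_arm([
  {"x":-2,"y":-3,"z":2,"turn":0},
  {"x":-3,"y":-6,"z":2,"turn":0},
  {"x":-5,"y":-9,"z":2,"turn":0},
  {"x":-6,"y":-11,"z":2,"turn":0},
  {"x":-6,"y":-11,"z":2,"turn":0},
])

```text
t: 9.7
position: [0.5286, 0.0054, 0.1073]
eef_rot: [-0.0, 0.222, 0.975, -0.0]
ft_force: [-0.9, -0.5, -0.7]
opening: -0.002
gripper_force: 0.0
```

```bash
cat >> h.py <<'E'
E
python3 -c "
from h import *
to((.541,-.052,.104))
f=arm.grab_frame('scene');cv2.imwrite('pics/t6.png',cv2.resize(f[170:260,220:320],None,fx=6,fy=6,interpolation=2))
b=arm.grab_frame('top');g=b.max(2).astype(int)-b.min(2)
for r in(194,198,202): print(r,g[r,262:312].tolist())"
```

```text
at [0.5286 0.0054 0.1073] f [-0.9285 -0.5222 -0.6699] t 9.7
(0.541, -0.052, 0.104) -> [-36.1 -46.3   3.3]
194 [1, 0, 2, 2, 2, 3, 2, 5, 3, 2, 2, 2, 7, 10, 15, 16, 16, 15, 14, 13, 12, 11, 13, 10, 9, 5, 3, 1, 3, 3, 3, 3, 2, 4, 4, 3, 6, 5, 4, 4, 0, 0, 2, 8, 46, 85, 85, 86, 80, 49]
198 [15, 15, 15, 18, 16, 14, 14, 15, 16, 16, 13, 10, 11, 6, 2, 1, 3, 2, 3, 1, 3, 6, 12, 9, 11, 8, 3, 3, 3, 2, 4, 3, 1, 4, 3, 3, 4, 2, 4, 4, 3, 3, 4, 2, 24, 79, 88, 85, 87, 80]
202 [16, 15, 16, 14, 17, 16, 14, 17, 17, 18, 16, 16, 14, 15, 13, 15, 14, 12, 12, 10, 7, 0, 2, 1, 3, 11, 6, 1, 1, 1, 2, 2, 3, 1, 5, 4, 5, 6, 4, 3, 1, 1, 2, 3, 42, 85, 86, 85, 82, 84]
```

The fingertips are free at z = 0.107, below the old lid top, and the lid's right edge in the top view is at about column 306. A seated lid would put it at about 306.8, so it has dropped in. I'll press at the middle to make sure.

move_arm([
  {"x":0,"y":0,"z":-5,"turn":0},
  {"x":-18,"y":-23,"z":-5,"turn":0},
  {"x":-36,"y":-46,"z":-4,"turn":0},
  {"x":-36,"y":-46,"z":0,"turn":0},
  {"x":-36,"y":-46,"z":2,"turn":0},
  {"x":-36,"y":-46,"z":3,"turn":0},
  {"x":-36,"y":-46,"z":4,"turn":0},
  {"x":-36,"y":-46,"z":5,"turn":0},
  {"x":-36,"y":-46,"z":5,"turn":0},
])

```text
t: 10.92
position: [0.541, -0.0502, 0.104]
eef_rot: [0.0, 0.221, 0.975, 0.0]
ft_force: [-6.4, 2.1, 23.5]
opening: -0.001
gripper_force: 11.3
```

move_arm([
  {"x":0,"y":0,"z":-30,"turn":0},
  {"x":0,"y":0,"z":-80,"turn":0},
  {"x":0,"y":0,"z":-110,"turn":0},
  {"x":0,"y":0,"z":-110,"turn":0},
], jaw=1)

```text
t: 11.42
position: [0.5424, -0.0507, 0.2147]
eef_rot: [0.002, 0.221, 0.975, 0.001]
ft_force: [0.2, -0.2, -0.0]
opening: 0.848
gripper_force: 0.0
```

```bash
python3 -c "
from h import *
s=arm.observe();print(s['qpos'])
to((.656,-.148,.21),(.656,-.148,.129))
p=np.array([.5615,-.1448]);
"
```

```text
[-0.0385  0.397   0.0652  1.8135 -0.0318  0.9275  1.1646]
at [ 0.5424 -0.0507  0.2147] f [ 0.1516 -0.1837 -0.0317] t 11.425
(0.656, -0.148, 0.21) -> [-144.5  -38.7    5.3]
(0.656, -0.148, 0.129) -> [-144.2  -38.9   86.3]
```

move_arm([
  {"x":-40,"y":-10,"z":0,"turn":0},
  {"x":-90,"y":-24,"z":0,"turn":0},
  {"x":-135,"y":-36,"z":0,"turn":0},
  {"x":-144,"y":-39,"z":0,"turn":0},
  {"x":-144,"y":-39,"z":20,"turn":0},
  {"x":-144,"y":-39,"z":55,"turn":0},
  {"x":-144,"y":-39,"z":80,"turn":0},
  {"x":-144,"y":-39,"z":86,"turn":0},
  {"x":-144,"y":-39,"z":86,"turn":0},
])

```text
t: 12.55
position: [0.6538, -0.1482, 0.1263]
eef_rot: [-0.0, 0.222, 0.975, 0.0]
ft_force: [0.1, 0.2, -0.3]
opening: 0.998
gripper_force: 0.0
```

move_arm([
  {"x":0,"y":0,"z":0,"turn":0},
  {"x":0,"y":0,"z":0,"turn":0},
  {"x":0,"y":0,"z":0,"turn":0},
  {"x":0,"y":0,"z":0,"turn":0},
  {"x":0,"y":0,"z":0,"turn":0},
  {"x":0,"y":0,"z":0,"turn":0},
], jaw=0, force=30)

```text
t: 13.3
position: [0.6545, -0.1487, 0.1268]
eef_rot: [0.001, 0.222, 0.975, 0.0]
ft_force: [0.3, 2.2, 4.7]
opening: 0.271
gripper_force: 29.9
```

```bash
python3 -c "
from h import *
s=arm.observe();print(s['opening'])
p=np.array([.5615,-.1448]);h=s['position'];r=h[:2]-p;print(np.hypot(*r));yaw=.219
a0=np.arctan2(r[1],r[0]);a1=np.pi/2+yaw;print(a0,a1)
to(*[tuple(np.round([*(p+.095*np.array([np.cos(a),np.sin(a)])),h[2]],4)) for a in np.linspace(a0,a1,12)])"
```

```text
0.2711225978819257
0.09306621383375174
-0.04200338695756436 1.7897963267948966
at [ 0.6545 -0.1487  0.1268] f [0.3366 2.1656 4.68  ] t 13.3
(np.float64(0.6564), np.float64(-0.1488), np.float64(0.1268)) -> [-1.8  0.7  0.1]
(np.float64(0.6558), np.float64(-0.133), np.float64(0.1268)) -> [ 5.6 14.7  0.1]
(np.float64(0.6525), np.float64(-0.1175), np.float64(0.1268)) -> [15.3 27.3  0. ]
(np.float64(0.6467), np.float64(-0.1028), np.float64(0.1268)) -> [26.9 38.   0. ]
(np.float64(0.6386), np.float64(-0.0893), np.float64(0.1268)) -> [40.  46.7  0. ]
(np.float64(0.6283), np.float64(-0.0773), np.float64(0.1268)) -> [54.5 53.   0. ]
(np.float64(0.6162), np.float64(-0.0671), np.float64(0.1268)) -> [69.8 57.   0. ]
(np.float64(0.6026), np.float64(-0.0591), np.float64(0.1268)) -> [85.6 58.3 -0. ]
(np.float64(0.5878), np.float64(-0.0535), np.float64(0.1268)) -> [101.3  57.   -0. ]
(np.float64(0.5723), np.float64(-0.0504), np.float64(0.1268)) -> [116.6  53.1  -0. ]
(np.float64(0.5565), np.float64(-0.0499), np.float64(0.1268)) -> [131.1  46.7  -0.1]
(np.float64(0.5409), np.float64(-0.0521), np.float64(0.1268)) -> [144.2  37.9  -0.1]
```

move_arm([
  {"x":6,"y":14,"z":0,"turn":0},
  {"x":15,"y":27,"z":0,"turn":0},
  {"x":27,"y":38,"z":0,"turn":0},
  {"x":40,"y":47,"z":0,"turn":0},
  {"x":54,"y":53,"z":0,"turn":0},
  {"x":70,"y":57,"z":0,"turn":0},
  {"x":86,"y":58,"z":0,"turn":0},
  {"x":101,"y":57,"z":0,"turn":0},
  {"x":117,"y":53,"z":0,"turn":0},
  {"x":131,"y":47,"z":0,"turn":0},
  {"x":144,"y":38,"z":0,"turn":0},
  {"x":144,"y":38,"z":0,"turn":0},
])

```text
t: 14.8
position: [0.5399, -0.0399, 0.1267]
eef_rot: [-0.002, 0.217, 0.976, 0.006]
ft_force: [-4.8, 38.7, 12.0]
opening: 0.215
gripper_force: 29.9
```

move_arm([
  {"x":0,"y":0,"z":0,"turn":0},
  {"x":0,"y":0,"z":0,"turn":0},
  {"x":0,"y":0,"z":0,"turn":0},
])

```text
t: 15.18
position: [0.5405, -0.0398, 0.1267]
eef_rot: [-0.002, 0.216, 0.976, 0.006]
ft_force: [-5.4, 40.0, 11.7]
opening: 0.218
gripper_force: 30.0
```

move_arm([
  {"x":0,"y":0,"z":0,"turn":0},
  {"x":0,"y":0,"z":0,"turn":0},
  {"x":0,"y":0,"z":0,"turn":0},
  {"x":0,"y":0,"z":0,"turn":0},
  {"x":0,"y":0,"z":-20,"turn":0},
  {"x":0,"y":0,"z":-60,"turn":0},
  {"x":30,"y":40,"z":-80,"turn":0},
  {"x":60,"y":80,"z":-80,"turn":0},
  {"x":90,"y":120,"z":-80,"turn":0},
  {"x":110,"y":145,"z":-80,"turn":0},
  {"x":110,"y":145,"z":-80,"turn":0},
], jaw=1)

```text
t: 16.55
position: [0.5037, 0.1286, 0.2063]
eef_rot: [-0.0, 0.22, 0.975, 0.0]
ft_force: [0.9, -0.2, 0.5]
opening: 1.0
gripper_force: 0.0
```

```bash
python3 -c "
from h import *
to((.541,-.052,.112))
a=arm.grab_frame('scene')[180:260,230:310];b=arm.grab_frame('top')[165:245,250:330]
cv2.imwrite('pics/t7.png',np.hstack([cv2.resize(i,(400,400),interpolation=2) for i in(a,b)]))"
```

```text
at [0.5037 0.1286 0.2063] f [ 0.8673 -0.166   0.4848] t 16.55
(0.541, -0.052, 0.112) -> [-111.3 -147.2   94.1]
```

View pics/t7.png

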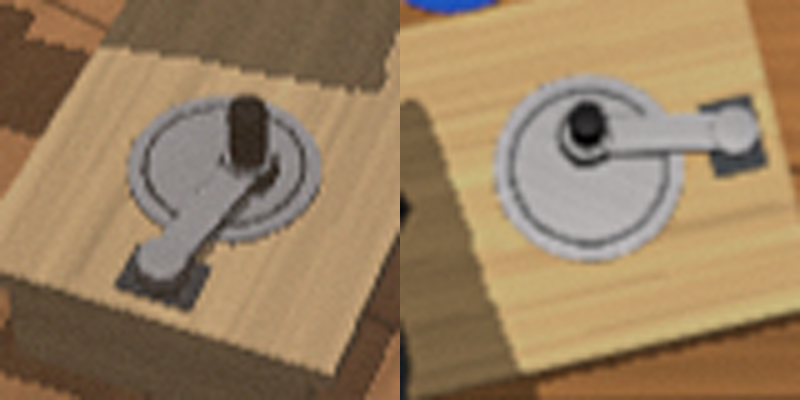

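The lid looks seated: its outline is centred at (590,168), with the mouth at (591,170). The keeper stopped short, with its handle's top at (586,122) and the pivot at (735,128). I'll push the rest with shut fingers.

```bash
python3 -c "
from h import *
s=lambda u:(np.array(u)+.5)/5-.5+[230,180]
t=lambda u:(np.array(u)-[400,0]+.5)/5-.5+[250,165]
h=tri(t((586,118)),s((249,104)));p=ray('top',t((735,128)),.121);print(h,p,ray('top',t((586,117)),.167))
r=h[:2]-[.5615,-.1448];print(np.hypot(*r),np.pi/2+.219-np.arctan2(r[1],r[0]))
n=np.array([.976,.217]);g=np.array([.541,-.052])
A=g+.075*n;print(A);to((*A,.2),(*A,.14),(*(g+.04*n),.14),(*(g+.024*n),.14),(*(g+.020*n),.14))"
```

```text
[ 0.5593 -0.0478  0.1679] [ 0.5619 -0.1444] [ 0.5594 -0.0485]
0.09698285093897864 0.19589560392079441
[ 0.6142 -0.0357]
at [0.5045 0.1254 0.2063] f [-0.3463 -0.9219 -0.8568] t 16.65
(np.float64(0.6142000000000001), np.float64(-0.035725), 0.2) -> [-168.7  -97.7    6.4]
(np.float64(0.6142000000000001), np.float64(-0.035725), 0.14) -> [-168.7  -97.6   66.4]
(np.float64(0.58004), np.float64(-0.04332), 0.14) -> [-141.2 -119.3   66.4]
(np.float64(0.564424), np.float64(-0.046792), 0.14) -> [-128.6 -129.2   66.4]
(np.float64(0.56052), np.float64(-0.047659999999999994), 0.14) -> [-125.5 -131.7   66.4]
```

I'll regrasp with the jaws closing along the swing direction, centred on the target. The closing fingers will then carry the handle to angle 0.

move_arm([
  {"x":-30,"y":-40,"z":-10,"turn":0.15},
  {"x":-60,"y":-80,"z":-20,"turn":0.3},
  {"x":-90,"y":-120,"z":-20,"turn":0.45},
  {"x":-112,"y":-146,"z":-20,"turn":0.6},
  {"x":-112,"y":-146,"z":-20,"turn":0.75},
  {"x":-112,"y":-146,"z":-20,"turn":0.9},
  {"x":-112,"y":-146,"z":-20,"turn":0.9},
  {"x":-112,"y":-146,"z":-20,"turn":0.9},
])

```text
t: 17.65
position: [0.5419, -0.0548, 0.2263]
eef_rot: [0.0, 0.623, 0.782, -0.0]
ft_force: [0.0, 0.1, -0.1]
opening: 0.998
gripper_force: 0.0
```

```bash
python3 -c "
from h import *
q=arm.observe()['eef_rot'];print(Ro.from_quat([*q[1:],q[0]]).as_matrix()[:,1],arm.observe()['qpos'][6])
to((.541,-.052,.129))"
```

```text
[ 0.9747  0.2234 -0.0001] 0.40196276766071853
at [ 0.5419 -0.0548  0.2263] f [ 0.0397  0.0628 -0.0919] t 17.65
(0.541, -0.052, 0.129) -> [ 3.  -0.3 97.3]
```

move_arm([
  {"x":3,"y":0,"z":20,"turn":0},
  {"x":3,"y":0,"z":60,"turn":0},
  {"x":3,"y":0,"z":85,"turn":0},
  {"x":3,"y":0,"z":95,"turn":0},
  {"x":3,"y":0,"z":97,"turn":0},
  {"x":3,"y":0,"z":97,"turn":0},
])

```text
t: 18.4
position: [0.5419, -0.0513, 0.1301]
eef_rot: [0.001, 0.624, 0.781, 0.0]
ft_force: [-0.4, 0.2, -0.5]
opening: 0.998
gripper_force: 0.0
```

move_arm([
  {"x":0,"y":0,"z":0,"turn":0},
  {"x":0,"y":0,"z":0,"turn":0},
  {"x":0,"y":0,"z":0,"turn":0},
  {"x":0,"y":0,"z":0,"turn":0},
  {"x":0,"y":0,"z":0,"turn":0},
  {"x":0,"y":0,"z":0,"turn":0},
  {"x":0,"y":0,"z":0,"turn":0},
  {"x":0,"y":0,"z":0,"turn":0},
], jaw=0, force=30)

```text
t: 19.4
position: [0.542, -0.0508, 0.1298]
eef_rot: [0.0, 0.624, 0.782, 0.0]
ft_force: [0.8, 1.8, 5.9]
opening: 0.273
gripper_force: 29.7
```

The handle is gripped at the target: opening 0.273 (23 mm) with low wrist forces. I'll release and retreat.

move_arm([
  {"x":0,"y":0,"z":0,"turn":0},
  {"x":0,"y":0,"z":0,"turn":0},
  {"x":0,"y":0,"z":0,"turn":0},
  {"x":0,"y":0,"z":0,"turn":0},
  {"x":0,"y":0,"z":-20,"turn":0},
  {"x":0,"y":0,"z":-60,"turn":0},
  {"x":-40,"y":0,"z":-90,"turn":0},
  {"x":-90,"y":0,"z":-100,"turn":0},
  {"x":-140,"y":0,"z":-100,"turn":0},
  {"x":-175,"y":0,"z":-100,"turn":0},
  {"x":-180,"y":0,"z":-100,"turn":0},
  {"x":-180,"y":0,"z":-100,"turn":0},
], jaw=1)

```text
t: 20.9
position: [0.581, -0.2261, 0.229]
eef_rot: [-0.0, 0.624, 0.781, 0.0]
ft_force: [0.2, 0.1, 0.0]
opening: 1.001
gripper_force: 0.0
```

```bash
python3 -c "
from h import *
to()
b=arm.grab_frame('top');g=b.max(2).astype(int)
ys,xs=np.mgrid[175:215,270:310];m=g[175:215,270:310]<45
c=[xs[m].mean(),ys[m].mean()];print(m.sum(),c,ray('top',c,.16))
r=ray('top',c,.16)-[.5615,-.1448];print(np.hypot(*r),np.pi/2+.219-np.arctan2(r[1],r[0]))
sat=b.max(2).astype(int)-b.min(2)
k=((sat<25)&(g>60)).astype(np.uint8);k[:165]=0;k[230:]=0;k[:,:262]=0
row=[np.where(k[r,262:312])[0][[0,-1]]+262 for r in (202,206,210)];col=[np.where(k[165:225,c0])[0][[0,-1]]+165 for c0 in(284,288,292)];print(row,col)
for r in row: print(ray('top',(np.mean(r),199),.104))
for q in col: print(ray('top',(288,np.mean(q)),.104))
"
```

```text
at [ 0.581  -0.2261  0.229 ] f [0.1729 0.1016 0.0333] t 20.9
35 [np.float64(287.51428571428573), np.float64(195.28571428571428)] [ 0.5377 -0.0505]
0.09724780566474223 -0.028284924456417615
[array([269, 311]), array([271, 311]), array([273, 311])] [array([181, 216]), array([180, 224]), array([181, 224])]
[ 0.5375 -0.0588]
[ 0.5375 -0.062 ]
[ 0.5375 -0.0653]
[ 0.5393 -0.0523]
[ 0.5277 -0.0522]
[ 0.526  -0.0522]
```

```bash
python3 -c "
from station import arm
print(arm.job_done())"
```

```text
the job is handed in; nothing more can be done
None
```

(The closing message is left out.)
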